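Work the seized T-handled plug out of the jig block

ROBOT

A 7-joint arm with a two-finger parallel gripper is mounted at the origin on the work surface. World frame = base frame: x ahead of the robot, y to its left, z up, the work surface at z = 0. Lengths are in m, angles in rad, forces in N, time in s.
With the tool pointing down it reaches from about 0.425 to 0.875 m from the base axis. Payload 4.7 kg.
Tool frame: the origin (TCP) lies on the centre line of the jaws, within the pads' length; the fingertips stand 14 mm ahead of it and the grasp point (between the pads) lies 5 mm behind it; z points along the fingers, y is the line along which they close (so a half turn about z gives the same grasp; the last joint's range is limited). The gripper opens to 85 mm and grips with 20 to 120 N. Pads are 22 mm wide; open, the fingers measure 114 mm over their backs; the gripper's body (76 mm by 85 mm) begins 54 mm behind the grasp point. The pads swing forward as they close: fully open they stand 13 mm farther back than shut.
Start: joints at [1.214, 0.321, -0.07, 1.45, 0.023, 1.371, -0.057], TCP at [0.236, -0.606, 0.245] pointing down, gripper open.
Joint ranges: [-2.86, 2.86], [-0.3, 2.09], [-1.38, 1.24], [0.06, 2.45], [-1.56, 4.7], [0.09, 2.05], [-2.69, 2.69]. Speed limits (rad/s): [2.57, 2.57, 3.14, 3.14, 3.14, 3.14, 3.14].

INTERFACE

Orientations are given as a 3x3 rotation matrix whose columns are the frame's x, y, z axes.
In Python, from station import arm, imaging gives the robot as it stands.
- The arm moves only by the tool servo_tool, never from a script. Its argument "plan" is a list of rows, each a list of 7 numbers: the shift along the tool's x, y, z as a fraction of full scale, then the turn, a rotation vector about the tool's x, y, z as a fraction of full scale, then the finger opening in mm, from 0 to 85.4. A call has 1 to 8 rows; each row shifts and turns the commanded pose from where the row before left it, along the tool's axes as they then stand; what a row does not reach is not made up. Full scale, the value 1, is 60 cm for a shift and 90 degrees for a turn. A row lasts 1/10 s, in which the tool goes at most 50 mm and 8.59 degrees, less where a joint would pass 70% of its speed; a pose out of reach is approached as far as the arm can. A call with a number of a shift or a turn outside -1 to 1 is refused whole. A call with a gripper value outside its range is refused whole. The fingers move at their own pace and stop on an object; "grip_force" is the grip in N (left out, the last holds). Time passes only in rows, so rows that do not move let the fingers close. It gives the time, the measured TCP pose, the force, the opening and the grip force at its end, in the units of the state.
- arm.get_state(): the state, without advancing time (a new reading comes with each control period).
- imaging.read_camera(name): name is "scene" or "top"; returns a dict with "image" (400x640x3 uint8, red, green, blue), "depth" (400x640 float32, m along the optical axis (not along the pixel's ray), 0 where there is no reading), "fx", "fy", "cx", "cy" (pixels), "D" ([k1, k2, p1, p2, k3] as OpenCV has them; the pictures are not rectified), "R" (3x3) and "t" (3): a world point X has camera coordinates R X + t. Camera axes: x right, y down, z forward; pixel columns grow to the right and rows downward; lengths in m; the calibration is good to about 2 mm. A picture is of the moment at which its call begins.
- arm.hand_in(): hands the job in; it is judged then, once.
The state is a dict: "time_s": time; "joints": joint angles; "qd": joint speeds; "effort": joint torques, N m; "tcp_pos": TCP position; "ee_rot": TCP orientation; "contact_force": force on the tool from outside, world axes, zero at the start; "torque": the same for the moment, N m; "grip_width": opening from 0.0 (shut) to 1.0 (fully open); "finger_force": force on a finger pad.
Only numpy, scipy, OpenCV 4.12 (cv2) and the standard library are available. Lean on these libraries where they do the work, as an engineer would, in place of code of your own. Each camera call takes 0.05 s, during which the arm holds its last target. There are 200 camera calls.

TASK

The T-handled steel plug has seized in the heavy jig block, which only lies loose in its nest: pulled straight, the block comes up with the plug. Work the plug out by twisting it back and forth while pulling gently upward, so that the block stays down on its seat, then stand the plug upright on its foot in the shallow cardboard tray and let go. Leave the bush in the tray and the screwdriver where they are.

Things in the scene. Friction and masses are not known exactly. Their poses are not given: they have to be found in the camera images.
- plug: Seized loose plug, 0.2 kg, 76 mm high. From the foot up: steel cylinder 26 mm wide, 30 mm high; thin neck 12 mm wide, 28 mm high; across the top a flat-sided aluminium bar 60 mm long (its x), 14 mm wide (its y), 18 mm high. Origin: centre of the foot's underside, z up its axis. At first its lower 28 mm are in the bore and the bar lies up to 1.2 rad off the world x axis; no stop limits its turning.
- handle (a point): Centre of the plug's T-bar, 67 mm above its foot, where to grip it firmly (about 70 N) across the bar's 14 mm width. Seized: friction of 32 to 40 N (0.5 N m in twist) against whichever way the cylinder's skin slides; twisting takes it off the pull. Rise slowly as you twist: 4 to 5 mm per radian of twist is good, 10 is too much. Loose once raised 25 mm.
- block (a joint): Lift of the jig block from its nest, in m: 0 seated, growing upward. The block can only rise, not turn; nothing but its weight (2.5 kg, 25 N) holds it down.
- bore_mouth (a point): Centre of the bore's mouth (30 mm wide, bore 28 mm deep) on the top face of the jig block, 70 mm above the bench; z up. The block is dark steel, 94 x 78 x 60 mm, with low bolt heads at its corners, in an aluminium nest plate 124 x 104 mm with 28 mm high rails, fixed to the bench left or right of the tray.
- tray: Shallow open cardboard tray fixed to the bench, outside 180 mm (its x) x 140 mm (its y), walls 32 mm high and 4 mm thick, floor 4 mm thick. Origin: centre of its underside. It stands left or right of the jig. A steel bush stands near its +x end; the rest of the tray is empty.
- bush: Small loose steel bush (ring) 32 mm across and 18 mm high, standing in the tray about 60 mm along the tray's x and 0 to 40 mm either way along its y from the tray's centre. Origin: centre of its underside. To be left alone.
- screwdriver: Loose screwdriver 190 mm long with a black handle, lying on the bench between the jig and the tray, roughly along the world x. To be left alone.
Mind the look-alikes: they are no part of the job. Of the things that look like the plug, the smaller one is meant. Several things look just like the part that bears block: the one meant starts farthest to the robot's left.

How it is judged:
On the way:
1. the plug is out of the bore: its foot is above the block's top face (z of plug in the frame of bore_mouth above 0.002 m and value of joint block below 0.008 m), for 0.1 s.
At the end, for the whole second after the job is handed in: The plug stands upright (within 0.15 rad) and at rest with its foot flat on the tray's floor (within 4 mm), inside the tray's walls, and the block is seated in its nest (lifted less than 3 mm) (angle between plug's own z axis and vertical below 0.15 rad and x of plug in the frame of tray between -0.076 and 0.076 m and y of plug in the frame of tray between -0.056 and 0.056 m and z of plug in the frame of tray between 0 and 0.008 m and linear speed of plug below 0.01 m/s and value of joint block below 0.003 m); the robot touches nothing.
It fails at once if the block is lifted more than 8 mm from its seat (value of joint block above 0.008 m).
It fails at once if the bush or the screwdriver is moved more than 40 mm (distance of any of bush, screwdriver from where it was at the start of the episode above 0.04 m).
It also fails if it takes over 58 s, if anything falls off the work surface, if the arm or the gripper's body presses on something with over 40 N, if the wrist force passes 120 N, or if a joint passes its speed limit or range.

## Working session

There is one attempt and no reset: what is moved stays moved. The work goes in short steps, Python scripts to look and compute and a tool call to move; the robot and the scene stay as the last step left them, time stands still between calls to the robot, and variables do not carry over. Pictures are saved under pics/ and viewed, at most 10 in all, crops included, and the job is handed in when it is done.

Besides the shell and the picture viewer there is one more tool, called after ">>>" as name(argument=value, ...) on one line, values as JSON. servo_tool: Moves the arm, as the interface text tells. Its arguments: {"type":"object","properties":{"plan":{"type":"array"},"grip_force":{"type":"number"}},"required":["plan"]}

```bash
mkdir -p pics; cat > h.py <<'E'
import numpy as np, cv2, pickle
from station import arm, imaging
def cam(n):
    c=imaging.read_camera(n); pickle.dump(c,open(f'{n}.pkl','wb')); return c
def K(c): return np.array([[c['fx'],0,c['cx']],[0,c['fy'],c['cy']],[0,0,1]])
def ray(c,uv):
    p=cv2.undistortPoints(np.array(uv,float).reshape(-1,1,2),K(c),np.array(c['D'])).reshape(-1,2)
    R=np.array(c['R']);t=np.array(c['t'])
    d=np.c_[p,np.ones(len(p))]@R; return -R.T@t,d
def onplane(c,uv,z):
    o,d=ray(c,uv); s=(z-o[2])/d[:,2]; return o+d*s[:,None]
def cloud(c):
    v,u=np.mgrid[0:400,0:640]; o,d=ray(c,np.c_[u.ravel(),v.ravel()])
    return (o+d*c['depth'].ravel()[:,None]).reshape(400,640,3)
E
python3 - <<'E'
from h import *
for n in('scene','top'):
    c=cam(n); cv2.imwrite(f'pics/{n}0.png',c['image'][:,:,::-1]); print(n,c['fx'],-np.array(c['R']).T@c['t'],c['depth'].max())
s=arm.get_state();print(s)
E
```

```text
scene 412.45919250679583 [1.09486814 0.27424262 0.69447707] 3.7281733
top 368.40471203752486 [ 0.38346623 -0.06479414  1.08581329] 1.9321811
{'time_s': 0.1, 'joints': array([ 1.21411553,  0.32178954, -0.07008034,  1.45155788,  0.02260823,
        1.37082158, -0.05689226]), 'qd': array([-1.83743564e-03, -1.67628937e-03,  1.60187337e-04, -2.70432818e-03,
       -5.77911644e-04,  4.40713053e-05, -7.11759765e-04]), 'effort': array([-2.15570517e-04, -4.94879115e+01, -3.83896697e-01, -3.15208662e+01,
        1.30222357e-02,  7.52411841e-03,  6.44138524e-06]), 'tcp_pos': array([ 0.23530509, -0.60541293,  0.24430397]), 'ee_rot': array([[ 9.32032652e-01,  3.62373539e-01, -7.44014151e-04],
       [ 3.62374288e-01, -9.32031237e-01,  1.62752636e-03],
       [-1.03671942e-04, -1.78651931e-03, -9.99998399e-01]]), 'contact_force': array([ 0.3345985 , -0.56826692,  0.0664679 ]), 'torque': array([ 0.00637975, -0.0258286 , -0.03640321]), 'finger_force': 0.0, 'grip_width': 1.001609393541595}
```

View pics/scene0.png

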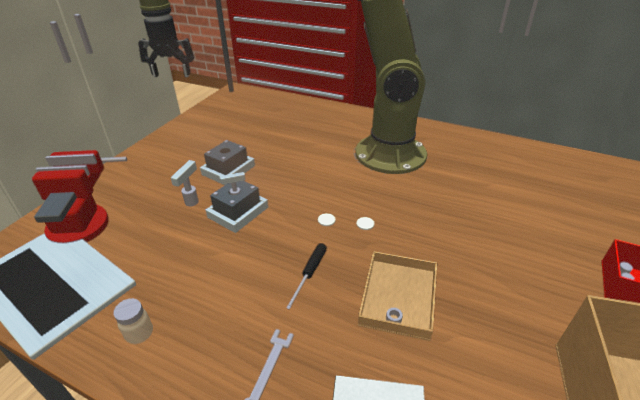

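View pics/top0.png

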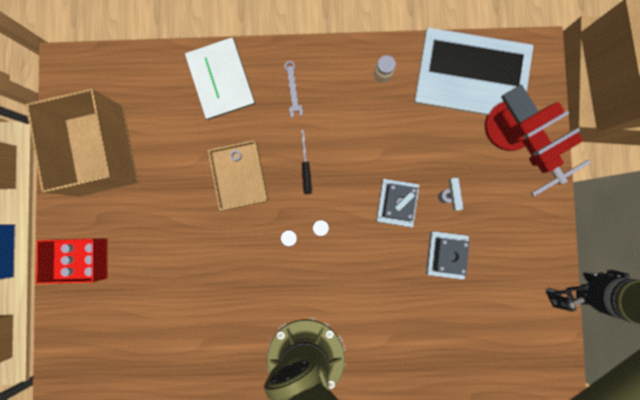

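Top view: the candidates for the plug are the T-piece in the block at (403,201) and a larger free-standing T-piece at (455,195). The candidates for the jig are the block at (398,202), which is leftmost and holds the plug, and an empty one at (449,256). The tray is at (238,176) with the bush at (236,156), and the screwdriver is at (306,175). I choose the plug at (403,201) in the block at (398,202), and check it in a close crop.

```bash
python3 - <<'E'
from h import *
t=pickle.load(open('top.pkl','rb'));s=pickle.load(open('scene.pkl','rb'))
a=cv2.resize(t['image'][165:285,370:480],(440,480),interpolation=cv2.INTER_CUBIC)
b=cv2.resize(s['image'][130:235,160:270],(352,336),interpolation=cv2.INTER_CUBIC)
im=np.zeros((480,792,3),np.uint8);im[:,:440]=a;im[:336,440:]=b
cv2.imwrite('pics/crop.png',im[:,:,::-1])
for n,c in(('top',t),('scene',s)):
    P=cloud(c); z=P[...,2]
    m=(z>.095)&(z<.13)&(P[...,0]>.3)&(P[...,0]<.75)&(P[...,1]<-.1)&(P[...,1]>-.5)
    k,l,st,ce=cv2.connectedComponentsWithStats(m.astype(np.uint8))
    for i in range(1,k):
        q=P[l==i]
        if len(q)>8:
            (cx,cy),wh,ang=cv2.minAreaRect(q[:,:2].astype(np.float32));print(n,len(q),ce[i].round(1),np.round([cx,cy,*wh,ang],4),np.median(q[:,2]).round(4))
E
```

```text
top 286 [455.4 193.6] [ 0.4535 -0.4164  0.085   0.0215  5.2977] 0.1076
top 133 [403.5 201.1] [ 4.36500e-01 -2.75200e-01  1.42000e-02  6.00000e-02  4.08836e+01] 0.1174
scene 278 [182.9 171.6] [ 0.4579 -0.4172  0.0846  0.0244  6.3079] 0.1089
scene 220 [232.4 177.9] [ 4.39800e-01 -2.74800e-01  1.77000e-02  5.90000e-02  3.77268e+01] 0.1158
```

View pics/crop.png

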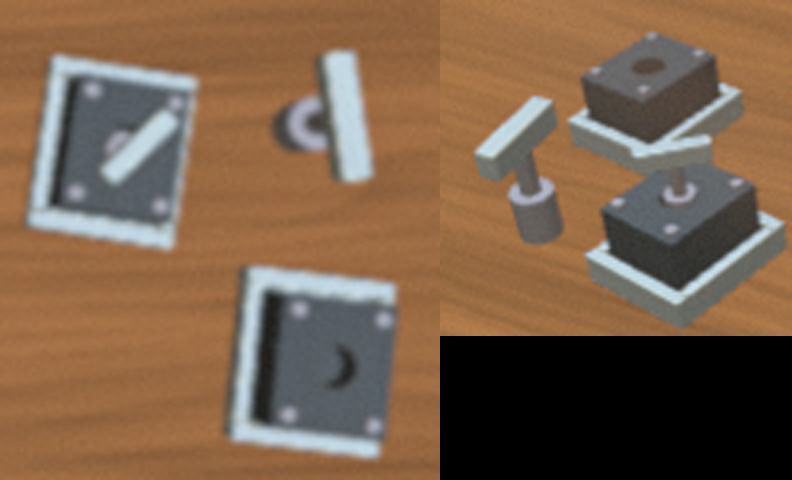

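The crop confirms it: the 60 x 14 mm bar sits in the leftmost block, while the free-standing T is the bigger one at 85 mm. Next I measure the tray, the bush and a refined bar position.

```bash
python3 - <<'E'
from h import *
t=pickle.load(open('top.pkl','rb'));s=pickle.load(open('scene.pkl','rb'))
def rect(q): 
    r=cv2.minAreaRect(q[:,:2].astype(np.float32)); return np.round([*r[0],*r[1],r[2]],4)
for n,c,box in(('top',t,(190,280,130,220)),('scene',s,(345,450,240,345))):
    P=cloud(c); z=P[...,2]; m=np.zeros(z.shape,bool); m[box[2]:box[3],box[0]:box[1]]=1
    q=P[m&(z>.024)&(z<.045)]; print(n,'tray walls',len(q),rect(q),np.percentile(q[:,2],[50,95]))
    r=rect(q); 
    b=P[m&(z>.016)&(z<.024)&(np.hypot(P[...,0]-r[0],P[...,1]-r[1])<.066)]; print('bush',len(b),rect(b) if len(b) else '')
# bar: bright mask, contour on top plane
for n,c,box in(('top',t,(388,420,186,216)),):
    g=c['image'].min(2).copy(); P=cloud(c); m=((g>150)&(P[...,2]>.105)); k=np.zeros_like(m);k[box[2]:box[3],box[0]:box[1]]=1
    v,u=np.where(m&k); W=onplane(c,np.c_[u,v],.118)
    print('bar',len(W),W.mean(0),rect(W)); d=np.linalg.svd(W[:,:2]-W[:,:2].mean(0))[2][0];print(np.degrees(np.arctan2(d[1],d[0])))
# scene: top face only
P=cloud(s);m=(P[...,2]>.1145)&(P[...,2]<.125)&(P[...,1]>-.32)&(P[...,1]<-.2);m[:, :210]=0;m[:,260:]=0
q=P[m];q=q[:,:2];d=np.linalg.svd(q-q.mean(0))[2][0];print('scene',len(q),q.mean(0),rect(q),np.degrees(np.arctan2(d[1],d[0])))
# block top / nest
P=cloud(t)
for lo,hi in((.064,.078),):
    z=P[...,2];m=(z>lo)&(z<hi);m[:,:375]=0;m[:,425:]=0;m[:170]=0;m[232:]=0
    q=P[m];print('block',len(q),rect(q))
E
```

```text
top tray walls 377 [ 0.5307  0.1826  0.1809  0.1413 10.5377] [0.03003498 0.03343439]
bush 37 [0.5844 0.1897 0.0192 0.0317 4.6686]
scene tray walls 902 [ 0.5331  0.1846  0.1852  0.1413 10.698 ] [0.0317053  0.03458385]
bush 72 [0.5871 0.1917 0.0189 0.0314 7.1676]
bar 107 [ 0.43657214 -0.27601916  0.118     ] [ 4.36400e-01 -2.75600e-01  1.28000e-02  5.62000e-02  4.09912e+01]
131.95118503140034
scene 118 [ 0.44071265 -0.27418634] [ 4.39800e-01 -2.74800e-01  1.77000e-02  5.90000e-02  3.77268e+01] -47.96277070268741
block 832 [ 4.38100e-01 -2.75800e-01  7.86000e-02  9.44000e-02  7.98588e+01]
```

>>> servo_tool(plan=[[0.064,-0.049,0,0,0,0,40],[0.064,-0.049,0,0,0,0,40],[0.064,-0.049,0,0,0,0,40],[0.064,-0.049,0,0,0,0,40],[0.064,-0.049,0,0,0,0,40],[0.064,-0.049,0,0,0,0,40],[0.064,-0.049,0,0,0,0,40],[0.064,-0.049,0,0,0,0,40]], grip_force=70)

```text
time_s: 0.9
tcp_pos: [0.4371, -0.2734, 0.2451]
ee_rot: [[0.932, 0.362, -0.0], [0.362, -0.932, -0.0], [-0.0, 0.0, -1.0]]
contact_force: [0.0, -0.5, -0.8]
grip_width: 0.47
finger_force: 0.0
```

>>> servo_tool(plan=[[0,0,0,0,0,-0.0875,40],[0,0,0,0,0,-0.0875,40],[0,0,0,0,0,-0.0875,40],[0,0,0,0,0,-0.0875,40],[0,0,0,0,0,-0.0875,40],[0,0,0,0,0,-0.0875,40],[0,0,0,0,0,-0.0875,40]])

```text
time_s: 1.6
tcp_pos: [0.4363, -0.2751, 0.2448]
ee_rot: [[0.23, 0.973, -0.001], [0.973, -0.23, 0.0], [0.0, -0.001, -1.0]]
contact_force: [0.7, 0.5, 0.1]
grip_width: 0.467
finger_force: 0.0
```

>>> servo_tool(plan=[[0,0,0,0,0,-0.0875,40],[0,0,0,0,0,-0.0875,40],[0,0,0,0,0,-0.0875,40],[0,0,0,0,0,-0.0875,40],[0,0,0,0,0,-0.0875,40],[0,0,0,0,0,-0.0875,40],[0,0,0,0,0,-0.0875,40],[0,0,0,0,0,0,40]])

```text
time_s: 2.4
tcp_pos: [0.4364, -0.2752, 0.2449]
ee_rot: [[-0.663, 0.749, -0.001], [0.749, 0.663, 0.0], [0.001, -0.0, -1.0]]
contact_force: [-1.0, 0.1, 0.6]
grip_width: 0.471
finger_force: 0.0
```

```bash
cat > st.py <<'E'
from h import *
import sys
def rel(p,yaw=None):
    s=arm.get_state();R=np.array(s['ee_rot']);q=s['tcp_pos']
    print('t',s['time_s'],'tcp',q.round(4),'yang',np.degrees(np.arctan2(R[1,1],R[0,1])).round(2),'tilt',R[:,2].round(4),'F',s['contact_force'].round(1),'w',round(s['grip_width'],3),'ff',s['finger_force'],'j',s['joints'].round(2))
    if p is not None:
        d=R.T@(np.array(p)-q); print('tool shift mm',(d*1000).round(1),'frac',(d/.6).round(4))
if __name__=='__main__': rel([float(x) for x in sys.argv[1:]] or None)
E
python3 st.py .4375 -.2755 .104
```

```text
t 2.4 tcp [ 0.4364 -0.2752  0.2449] yang 41.52 tilt [-7.e-04  4.e-04 -1.e+00] F [-1.   0.1  0.6] w 0.471 ff 0.0 j [ 0.89  0.05 -0.39  1.77  0.02  1.32  1.22]
tool shift mm [ -1.1   0.7 140.9] frac [-0.0019  0.0011  0.2349]
```

>>> servo_tool(plan=[[-0.002,0.001,0.04,0,0,0,40],[0,0,0.04,0,0,0,40],[0,0,0.04,0,0,0,40],[0,0,0.04,0,0,0,40],[0,0,0.04,0,0,0,40],[0,0,0.02,0,0,0,40],[0,0,0.015,0,0,0,40],[0,0,0,0,0,0,40]])

```text
time_s: 3.2
tcp_pos: [0.4374, -0.2756, 0.1036]
ee_rot: [[-0.662, 0.75, -0.001], [0.75, 0.662, 0.001], [0.001, -0.0, -1.0]]
contact_force: [-0.5, 0.1, 0.8]
grip_width: 0.465
finger_force: 0.0
```

```bash
python3 - <<'E'
from h import *
from st import rel
rel([.4375,-.2755,.104])
c=cam('scene');d=cam('top')
a=cv2.resize(c['image'][110:235,160:300],(448,400),interpolation=cv2.INTER_CUBIC)
b=cv2.resize(d['image'][150:250,360:440],(320,400),interpolation=cv2.INTER_CUBIC)
cv2.imwrite('pics/pre.png',np.hstack([a,b])[:,:,::-1])
E
```

```text
t 3.2 tcp [ 0.4374 -0.2756  0.1036] yang 41.44 tilt [-1.2e-03  9.0e-04 -1.0e+00] F [-0.5  0.1  0.8] w 0.465 ff 0.0 j [ 0.88  0.18 -0.4   1.93  0.08  1.04  1.17]
tool shift mm [ 0.   0.1 -0.4] frac [ 0.      0.0002 -0.0007]
```

View pics/pre.png

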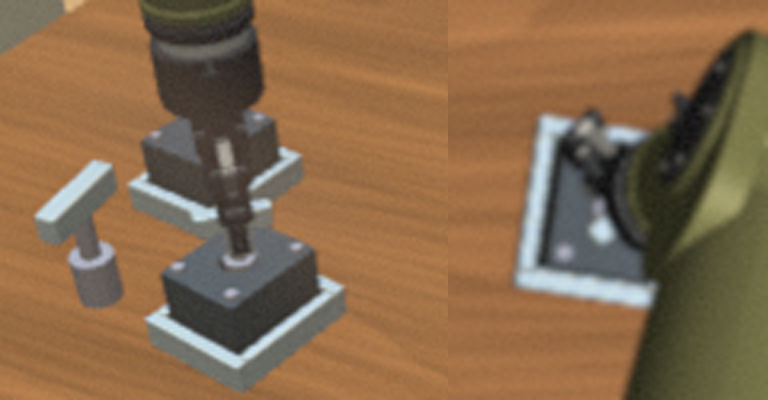

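The jaws straddle the bar at scene-crop pixel (235,215), with the block seated below. I close the gripper.

>>> servo_tool(plan=[[0,0,0,0,0,0,5],[0,0,0,0,0,0,5],[0,0,0,0,0,0,5],[0,0,0,0,0,0,5],[0,0,0,0,0,0,5],[0,0,0,0,0,0,5]], grip_force=75)

```text
time_s: 3.9
tcp_pos: [0.4386, -0.2764, 0.1052]
ee_rot: [[-0.662, 0.749, 0.002], [0.749, 0.662, -0.001], [-0.002, 0.0, -1.0]]
contact_force: [-1.3, -0.4, 6.0]
grip_width: 0.149
finger_force: 74.7
```

>>> servo_tool(plan=[[0,0,0,0,0,0.03,5],[0,0,0,0,0,0.05,5],[0,0,-0.0003,0,0,0.05,5],[0,0,-0.0006,0,0,0.05,5],[0,0,-0.0006,0,0,0.05,5]])

```text
time_s: 4.4
tcp_pos: [0.4385, -0.2764, 0.1053]
ee_rot: [[-0.354, 0.935, 0.001], [0.935, 0.354, -0.002], [-0.002, 0.001, -1.0]]
contact_force: [3.0, -2.8, -2.0]
grip_width: 0.144
finger_force: 73.9
```

```bash
python3 st.py; python3 -c "
from station import arm;s=arm.get_state();print(s['torque'])"
```

```text
t 4.4 tcp [ 0.4385 -0.2764  0.1053] yang 20.74 tilt [ 0.0013 -0.0019 -1.    ] F [ 3.  -2.8 -2. ] w 0.144 ff 73.8660478591919 j [ 0.84  0.18 -0.36  1.93  0.07  1.04  0.81]
[-0.60012455 -0.55319138  0.48633509]
```

>>> servo_tool(plan=[[0,0,-0.0009,0,0,0.08,5],[0,0,-0.0009,0,0,0.08,5],[0,0,-0.0009,0,0,0.08,5],[0,0,-0.0009,0,0,0.08,5],[0,0,-0.0009,0,0,0.08,5],[0,0,-0.0009,0,0,0.08,5],[0,0,-0.0009,0,0,0.08,5],[0,0,-0.0009,0,0,0.08,5]])

```text
time_s: 5.2
tcp_pos: [0.4379, -0.2764, 0.1067]
ee_rot: [[0.601, 0.799, 0.0], [0.799, -0.601, -0.001], [-0.001, 0.001, -1.0]]
contact_force: [6.5, -6.1, -18.6]
grip_width: 0.144
finger_force: 73.2
```

```bash
python3 st.py; python3 -c "
from station import arm;s=arm.get_state();print(s['torque'])"
```

```text
t 5.2 tcp [ 0.4379 -0.2764  0.1067] yang -36.96 tilt [ 5.0e-04 -1.2e-03 -1.0e+00] F [  6.5  -6.1 -18.6] w 0.144 ff 73.16945314407349 j [ 0.76  0.17 -0.27  1.93  0.05  1.04 -0.18]
[-1.57307196 -1.76149699  0.47825508]
```

>>> servo_tool(plan=[[0,0.0008,0,0,0,-0.06,5],[0,0.0008,0,0,0,-0.08,5],[0,0,0,0,0,-0.08,5],[0,0,0,0,0,-0.08,5]])

```text
time_s: 5.6
tcp_pos: [0.4384, -0.2765, 0.1076]
ee_rot: [[0.166, 0.986, 0.0], [0.986, -0.166, 0.001], [0.001, -0.0, -1.0]]
contact_force: [3.8, -3.6, -8.9]
grip_width: 0.145
finger_force: 74.8
```

>>> servo_tool(plan=[[0,0,-0.0005,0,0,-0.08,5],[0,0,-0.0005,0,0,-0.08,5],[0,0,-0.0005,0,0,-0.08,5],[0,0,-0.0005,0,0,-0.08,5]])

```text
time_s: 6.0
tcp_pos: [0.4383, -0.2764, 0.1084]
ee_rot: [[-0.329, 0.944, 0.0], [0.944, 0.329, 0.001], [0.001, 0.0, -1.0]]
contact_force: [5.5, -3.7, -11.4]
grip_width: 0.146
finger_force: 74.2
```

```bash
python3 st.py; python3 - <<'E'
from h import *
s=arm.get_state();print(s['torque'])
c=cam('scene');P=cloud(c)
z=P[...,2]
o=pickle.load(open('scene.pkl','rb'))
cv2.imwrite('pics/tw.png',cv2.resize(c['image'][130:235,190:290],(600,630)[:2] and (570,598),interpolation=cv2.INTER_CUBIC)[:,:,::-1])
E
```

```text
t 6.0 tcp [ 0.4383 -0.2764  0.1084] yang 19.23 tilt [ 1.e-04  8.e-04 -1.e+00] F [  5.5  -3.7 -11.4] w 0.146 ff 74.15194988250732 j [ 0.84  0.18 -0.36  1.93  0.07  1.05  0.79]
[-0.83413155 -1.29358952 -0.43922574]
```

View pics/tw.png

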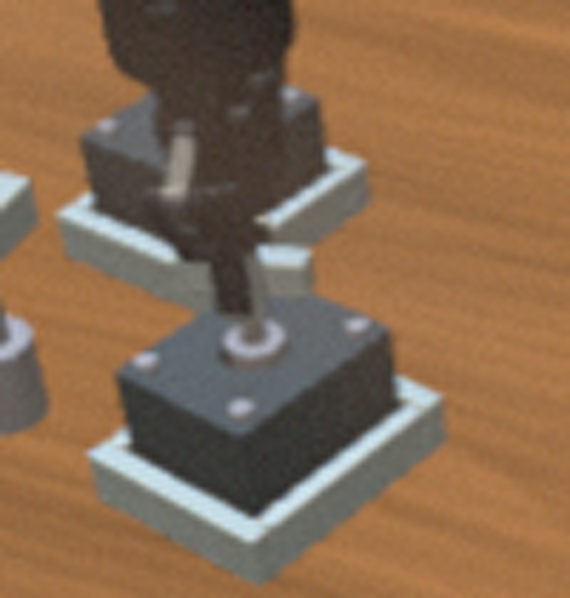

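The twisting works: the foot's ring shows at (252,340), the block is still seated, and the pull is only 11 N. I continue.

>>> servo_tool(plan=[[0,0,-0.0007,0,0,-0.08,5],[0,0,-0.0007,0,0,-0.08,5],[0,0,-0.0007,0,0,-0.08,5],[0,0,-0.0007,0,0,-0.08,5],[0,0,-0.0007,0,0,-0.08,5],[0,0,-0.0007,0,0,-0.08,5],[0,0,-0.0007,0,0,-0.08,5],[0,0,-0.0007,0,0,-0.08,5]])

```text
time_s: 6.85
tcp_pos: [0.438, -0.2762, 0.1109]
ee_rot: [[-0.974, 0.228, -0.0], [0.228, 0.974, 0.002], [0.001, 0.002, -1.0]]
contact_force: [4.9, -2.9, -17.1]
grip_width: 0.146
finger_force: 73.8
```

>>> servo_tool(plan=[[0,0,0,0,0,0.06,5],[0,0,0,0,0,0.08,5],[0,0,-0.0007,0,0,0.08,5],[0,0,-0.0007,0,0,0.08,5],[0,0,-0.0007,0,0,0.08,5],[0,0,-0.0007,0,0,0.08,5],[0,0,-0.0007,0,0,0.08,5],[0,0,-0.0007,0,0,0.08,5]])

```text
time_s: 7.65
tcp_pos: [0.438, -0.2763, 0.1136]
ee_rot: [[-0.352, 0.936, -0.001], [0.936, 0.352, 0.0], [0.001, -0.001, -1.0]]
contact_force: [5.7, -3.9, -15.2]
grip_width: 0.149
finger_force: 74.0
```

>>> servo_tool(plan=[[0,0,-0.0007,0,0,0.085,5],[0,0,-0.0007,0,0,0.085,5],[0,0,-0.0007,0,0,0.085,5],[0,0,-0.0007,0,0,0.085,5],[0,0,-0.0007,0,0,0.085,5],[0,0,-0.0007,0,0,0.085,5],[0,0,-0.0007,0,0,0.085,5],[0,0,-0.0007,0,0,0.085,5]])

```text
time_s: 8.45
tcp_pos: [0.4378, -0.2765, 0.1166]
ee_rot: [[0.651, 0.759, -0.002], [0.759, -0.651, 0.0], [-0.001, -0.001, -1.0]]
contact_force: [6.0, -4.6, -16.8]
grip_width: 0.149
finger_force: 74.0
```

>>> servo_tool(plan=[[0,0,0,0,0,-0.06,5],[0,0,0,0,0,-0.085,5],[0,0,-0.0007,0,0,-0.085,5],[0,0,-0.0007,0,0,-0.085,5],[0,0,-0.0007,0,0,-0.085,5],[0,0,-0.0007,0,0,-0.085,5],[0,0,-0.0007,0,0,-0.085,5],[0,0,-0.0007,0,0,-0.085,5]])

```text
time_s: 9.25
tcp_pos: [0.4379, -0.2763, 0.1193]
ee_rot: [[-0.322, 0.947, -0.001], [0.947, 0.322, 0.001], [0.002, -0.0, -1.0]]
contact_force: [5.6, -3.5, -16.5]
grip_width: 0.145
finger_force: 73.9
```

>>> servo_tool(plan=[[0,0,-0.0007,0,0,-0.085,5],[0,0,-0.0007,0,0,-0.085,5],[0,0,-0.0007,0,0,-0.085,5],[0,0,-0.0007,0,0,-0.085,5],[0,0,-0.0007,0,0,-0.085,5],[0,0,-0.0007,0,0,-0.085,5],[0,0,-0.0007,0,0,-0.085,5],[0,0,-0.0007,0,0,-0.085,5]])

```text
time_s: 10.05
tcp_pos: [0.4378, -0.2761, 0.1223]
ee_rot: [[-0.985, 0.174, -0.001], [0.174, 0.985, 0.002], [0.001, 0.002, -1.0]]
contact_force: [5.4, -3.7, -18.4]
grip_width: 0.148
finger_force: 73.8
```

>>> servo_tool(plan=[[0,0,0,0,0,0.06,5],[0,0,0,0,0,0.085,5],[0,0,-0.0007,0,0,0.085,5],[0,0,-0.0007,0,0,0.085,5],[0,0,-0.0007,0,0,0.085,5],[0,0,-0.0007,0,0,0.085,5],[0,0,-0.0007,0,0,0.085,5],[0,0,-0.0007,0,0,0.085,5]])

```text
time_s: 10.85
tcp_pos: [0.4378, -0.2763, 0.1249]
ee_rot: [[-0.352, 0.936, -0.002], [0.936, 0.352, 0.001], [0.001, -0.001, -1.0]]
contact_force: [5.2, -4.6, -18.4]
grip_width: 0.152
finger_force: 73.8
```

```bash
python3 st.py; python3 - <<'E'
from h import *
c=cam('scene')
cv2.imwrite('pics/tw2.png',cv2.resize(c['image'][130:235,190:290],(570,598),interpolation=cv2.INTER_CUBIC)[:,:,::-1])
E
```

```text
t 10.85 tcp [ 0.4378 -0.2763  0.1249] yang 20.6 tilt [-1.5e-03  6.0e-04 -1.0e+00] F [  5.2  -4.6 -18.4] w 0.152 ff 73.81404876708984 j [ 0.84  0.16 -0.36  1.91  0.06  1.09  0.82]
```

View pics/tw2.png

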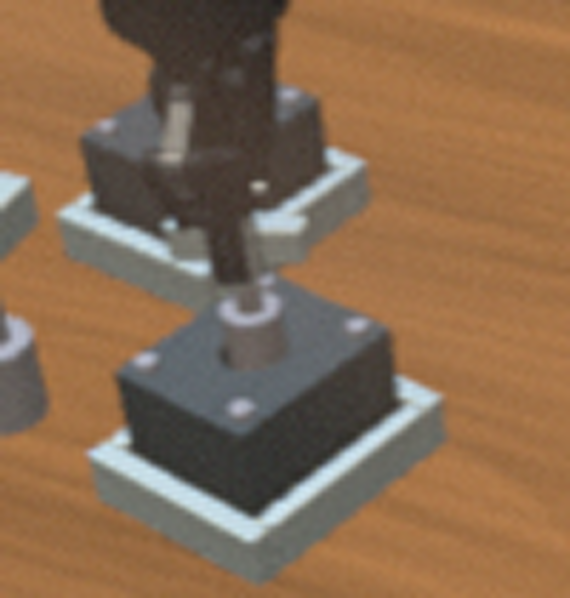

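The cylinder at (252,330) now stands about 20 mm out, and the block's edges and bolts are at unchanged pixels, so it is still seated. I continue until the plug is loose.

>>> servo_tool(plan=[[0,0,-0.0007,0,0,0.085,5],[0,0,-0.0007,0,0,0.085,5],[0,0,-0.0007,0,0,0.085,5],[0,0,-0.0007,0,0,0.085,5],[0,0,-0.0007,0,0,0.085,5],[0,0,-0.0007,0,0,0.085,5],[0,0,-0.0007,0,0,0.085,5],[0,0,-0.0007,0,0,0.085,5]])

```text
time_s: 11.7
tcp_pos: [0.4375, -0.2764, 0.1279]
ee_rot: [[0.651, 0.759, -0.002], [0.759, -0.651, 0.0], [-0.001, -0.002, -1.0]]
contact_force: [5.0, -5.0, -18.7]
grip_width: 0.147
finger_force: 73.8
```

>>> servo_tool(plan=[[0,0,0,0,0,-0.06,5],[0,0,0,0,0,-0.085,5],[0,0,-0.0007,0,0,-0.085,5],[0,0,-0.0007,0,0,-0.085,5],[0,0,-0.0007,0,0,-0.085,5],[0,0,-0.0007,0,0,-0.085,5],[0,0,-0.0007,0,0,-0.085,5],[0,0,-0.0007,0,0,-0.085,5]])

```text
time_s: 12.5
tcp_pos: [0.4382, -0.276, 0.133]
ee_rot: [[-0.324, 0.946, -0.001], [0.946, 0.324, 0.001], [0.001, -0.001, -1.0]]
contact_force: [-0.9, 0.6, -1.2]
grip_width: 0.151
finger_force: 76.2
```

>>> servo_tool(plan=[[0,0,-0.0007,0,0,-0.085,5],[0,0,-0.0007,0,0,-0.085,5],[0,0,-0.0007,0,0,-0.085,5],[0,0,-0.0007,0,0,-0.085,5],[0,0,-0.0007,0,0,-0.085,5],[0,0,-0.0007,0,0,-0.085,5],[0,0,-0.0007,0,0,-0.085,5],[0,0,-0.0007,0,0,-0.085,5]])

```text
time_s: 13.3
tcp_pos: [0.4375, -0.2755, 0.1363]
ee_rot: [[-0.985, 0.172, -0.003], [0.172, 0.985, 0.002], [0.003, 0.001, -1.0]]
contact_force: [1.3, -0.3, -2.3]
grip_width: 0.145
finger_force: 76.1
```

Loose: the force dropped to about 2 N (the plug's weight). I lift clear and check.

>>> servo_tool(plan=[[0,0,-0.01,0,0,0,5],[0,0,-0.01,0,0,0,5],[0,0,-0.02,0,0,0,5],[0,0,-0.03,0,0,0,5],[0,0,-0.03,0,0,0,5],[0,0,-0.03,0,0,0,5],[0,0,-0.01,0,0,0,5],[0,0,0,0,0,0,5]])

```text
time_s: 14.1
tcp_pos: [0.4393, -0.2767, 0.223]
ee_rot: [[-0.984, 0.179, 0.002], [0.179, 0.984, -0.002], [-0.002, -0.001, -1.0]]
contact_force: [-0.4, 0.3, -3.1]
grip_width: 0.151
finger_force: 76.2
```

```bash
python3 st.py .5025 .178 .216; python3 - <<'E'
from h import *
c=cam('scene')
cv2.imwrite('pics/up.png',cv2.resize(c['image'][80:235,150:310],(620,600),interpolation=cv2.INTER_CUBIC)[:,:,::-1])
E
```

```text
t 14.1 tcp [ 0.4393 -0.2767  0.223 ] yang 79.7 tilt [ 0.002  -0.0018 -1.    ] F [-0.4  0.3 -3.1] w 0.151 ff 76.17995381355286 j [ 0.93  0.08 -0.44  1.79  0.03  1.28  1.88]
tool shift mm [ 19.1 458.7   6.4] frac [0.0318 0.7644 0.0106]
```

View pics/up.png

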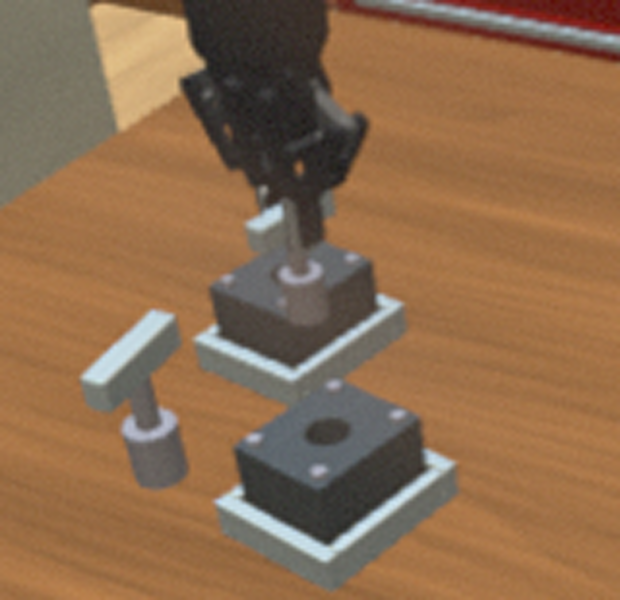

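The plug hangs clear and upright at (305,290), and its block is empty and seated (bore at (328,432)). Next I carry it to the tray.

>>> servo_tool(plan=[[0.003,0.04,0,0,0,0,5],[0.003,0.06,0,0,0,0,5],[0.003,0.065,0,0,0,0,5],[0.003,0.065,0,0,0,0,5],[0.003,0.065,0,0,0,0,5],[0.003,0.065,0,0,0,0,5],[0.003,0.065,0,0,0,0,5],[0.003,0.065,0,0,0,0,5]])

```text
time_s: 14.95
tcp_pos: [0.4761, 0.017, 0.2206]
ee_rot: [[-0.984, 0.179, -0.001], [0.179, 0.984, -0.0], [0.001, -0.001, -1.0]]
contact_force: [0.4, 0.6, -2.8]
grip_width: 0.149
finger_force: 76.1
```

>>> servo_tool(plan=[[0.002,0.065,0,0,0,0,5],[0.002,0.065,0,0,0,0,5],[0.002,0.065,0,0,0,0,5],[0.001,0.05,0,0,0,0,5],[0.001,0.03,0,0,0,0,5],[0,0,0,0,0,0,5],[0,0,0,0,0,0,5]])

```text
time_s: 15.65
tcp_pos: [0.5008, 0.1782, 0.2205]
ee_rot: [[-0.984, 0.178, -0.002], [0.178, 0.984, -0.001], [0.002, -0.001, -1.0]]
contact_force: [0.2, -0.7, -1.5]
grip_width: 0.148
finger_force: 76.1
```

```bash
python3 st.py .5025 .178 .0672; python3 - <<'E'
from h import *
c=cam('scene')
cv2.imwrite('pics/carry.png',cv2.resize(c['image'][130:350,300:480],(490,600),interpolation=cv2.INTER_CUBIC)[:,:,::-1])
E
```

```text
t 15.65 tcp [0.5008 0.1782 0.2205] yang 79.77 tilt [-2.1e-03 -8.0e-04 -1.0e+00] F [ 0.2 -0.7 -1.5] w 0.148 ff 76.11356735229492 j [ 0.42  0.16 -0.89  1.75  0.13  1.29  0.9 ]
tool shift mm [ -2.    0.3 153.3] frac [-0.0033  0.0005  0.2556]
```

View pics/carry.png

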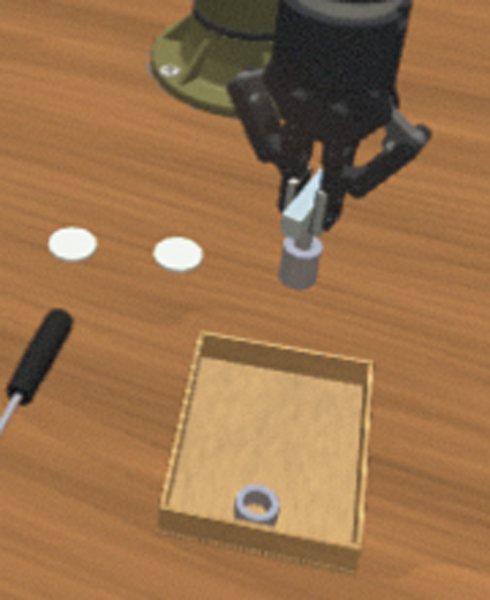

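The plug hangs over the near part of the tray at (300,265), upright, and the bush at (257,505) is well clear. I descend.

>>> servo_tool(plan=[[-0.003,0,0.03,0,0,0,5],[0,0,0.045,0,0,0,5],[0,0,0.045,0,0,0,5],[0,0,0.045,0,0,0,5],[0,0,0.04,0,0,0,5],[0,0,0.02,0,0,0,5],[0,0,0.01,0,0,0,5],[0,0,0,0,0,0,5]])

```text
time_s: 16.5
tcp_pos: [0.5033, 0.1777, 0.0804]
ee_rot: [[-0.984, 0.179, -0.001], [0.179, 0.984, -0.0], [0.0, -0.001, -1.0]]
contact_force: [0.5, 0.1, -2.3]
grip_width: 0.149
finger_force: 76.0
```

>>> servo_tool(plan=[[0,0,0.005,0,0,0,5],[0,0,0.005,0,0,0,5],[0,0,0.003,0,0,0,5],[0,0,0.003,0,0,0,5],[0,0,0,0,0,0,5]])

```text
time_s: 17.0
tcp_pos: [0.5032, 0.1784, 0.0709]
ee_rot: [[-0.984, 0.178, -0.0], [0.178, 0.984, -0.0], [0.0, -0.0, -1.0]]
contact_force: [-0.1, -0.3, -1.8]
grip_width: 0.147
finger_force: 76.0
```

>>> servo_tool(plan=[[0,0,0.002,0,0,0,5],[0,0,0.002,0,0,0,5],[0,0,0,0,0,0,5],[0,0,0,0,0,0,5]])

```text
time_s: 17.4
tcp_pos: [0.5032, 0.1784, 0.0686]
ee_rot: [[-0.984, 0.178, -0.0], [0.178, 0.984, -0.0], [0.0, -0.0, -1.0]]
contact_force: [-0.3, 0.5, -1.5]
grip_width: 0.147
finger_force: 76.0
```

>>> servo_tool(plan=[[0,0,0.001,0,0,0,5],[0,0,0.001,0,0,0,5],[0,0,0,0,0,0,5],[0,0,0,0,0,0,5]])

```text
time_s: 17.8
tcp_pos: [0.5033, 0.1784, 0.0674]
ee_rot: [[-0.984, 0.178, 0.0], [0.178, 0.984, -0.0], [-0.0, -0.0, -1.0]]
contact_force: [-1.0, 0.3, -1.9]
grip_width: 0.152
finger_force: 76.3
```

>>> servo_tool(plan=[[0,0,0.001,0,0,0,5],[0,0,0.001,0,0,0,5],[0,0,0,0,0,0,5],[0,0,0,0,0,0,5]])

```text
time_s: 18.2
tcp_pos: [0.5035, 0.1786, 0.0673]
ee_rot: [[-0.984, 0.178, 0.0], [0.178, 0.984, -0.001], [-0.001, -0.001, -1.0]]
contact_force: [-3.9, -1.3, 7.4]
grip_width: 0.144
finger_force: 77.7
```

>>> servo_tool(plan=[[0,0,0.001,0,0,0,5],[0,0,0,0,0,0,5],[0,0,0,0,0,0,5]])

```text
time_s: 18.5
tcp_pos: [0.5036, 0.1786, 0.0673]
ee_rot: [[-0.984, 0.178, 0.001], [0.178, 0.984, -0.001], [-0.001, -0.001, -1.0]]
contact_force: [-4.3, -1.8, 12.2]
grip_width: 0.151
finger_force: 78.3
```

Contact with the floor. I ease off, lower the grip, and open a little.

>>> servo_tool(plan=[[0,0,-0.0015,0,0,0,5],[0,0,0,0,0,0,5],[0,0,0,0,0,0,5]], grip_force=20)

```text
time_s: 18.8
tcp_pos: [0.5034, 0.1785, 0.0673]
ee_rot: [[-0.984, 0.178, 0.0], [0.178, 0.984, -0.001], [-0.0, -0.0, -1.0]]
contact_force: [-2.5, -1.6, 7.3]
grip_width: 0.144
finger_force: 77.4
```

>>> servo_tool(plan=[[0,0,0,0,0,0,14],[0,0,0,0,0,0,16],[0,0,0,0,0,0,20],[0,0,0,0,0,0,28],[0,0,0,0,0,0,36],[0,0,0,0,0,0,36],[0,0,0,0,0,0,36]])

```text
time_s: 19.5
tcp_pos: [0.5032, 0.1784, 0.0664]
ee_rot: [[-0.984, 0.178, -0.0], [0.178, 0.984, -0.0], [0.0, -0.0, -1.0]]
contact_force: [1.3, 0.6, 0.1]
grip_width: 0.422
finger_force: 0.0
```

>>> servo_tool(plan=[[0,0,-0.01,0,0,0,36],[0,0,-0.02,0,0,0,36],[0,0,-0.03,0,0,0,36],[0,0,-0.05,0,0,0,36],[0,0,-0.05,0,0,0,36],[0,0,-0.05,0,0,0,36],[0,0,-0.03,0,0,0,36],[0,0,0,0,0,0,36]])

```text
time_s: 20.3
tcp_pos: [0.505, 0.1794, 0.2144]
ee_rot: [[-0.984, 0.178, 0.007], [0.178, 0.984, 0.001], [-0.006, 0.002, -1.0]]
contact_force: [-0.2, 0.8, -0.5]
grip_width: 0.418
finger_force: 0.0
```

```bash
python3 - <<'E'
from h import *
from st import rel
rel(None)
c=cam('scene')
a=cv2.resize(c['image'][230:350,340:460],(480,480),interpolation=cv2.INTER_CUBIC)
b=cv2.resize(c['image'][130:330,180:340],(300,375),interpolation=cv2.INTER_CUBIC)
im=np.zeros((480,780,3),np.uint8);im[:,:480]=a;im[:375,480:]=b
cv2.imwrite('pics/end.png',im[:,:,::-1])
P=cloud(c);z=P[...,2];m=(z>.06)&(z<.1)&(np.hypot(P[...,0]-.503,P[...,1]-.178)<.05)
q=P[m];print(len(q),np.median(q[:,:2],0),np.percentile(q[:,2],[5,50,95]))
T=np.array([.532,.1835]);a=np.radians(10.5);d=np.array([.5035,.1785])-T
print('tray frame',d@[np.cos(a),np.sin(a)],d@[-np.sin(a),np.cos(a)])
E
```

```text
t 20.3 tcp [0.505  0.1794 0.2144] yang 79.76 tilt [ 6.6e-03  8.0e-04 -1.0e+00] F [-0.2  0.8 -0.5] w 0.418 ff 0.0 j [ 0.42  0.17 -0.89  1.76  0.14  1.27  0.89]
233 [0.51021807 0.17853619] [0.06693763 0.08035697 0.08243116]
tray frame -0.028933942493033524 0.00027743793870644
```

View pics/end.png

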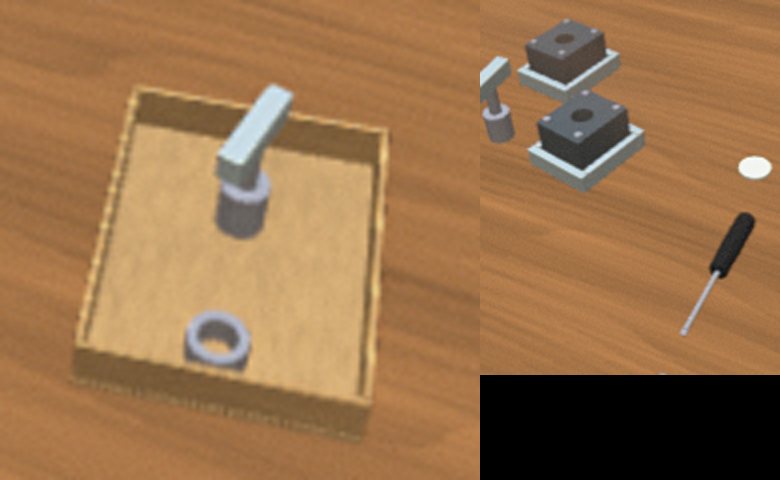

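The plug stands upright in the tray at (243,190), with its bar top at about 80 mm, as expected. The bush, screwdriver and block are in place and the gripper is clear.

```bash
python3 -c "
from station import arm;print(arm.hand_in())"
```

```text
the job is handed in; nothing more can be done
None
```

The job is handed in at about 20 s of the 58 s allowed: the plug was twisted out with the block staying seated, and it now stands upright in the tray with the gripper clear; no verdict came back.

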